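# Put a table lantern together on its slate mat in the banquet hall

## Task

Put the table lantern together on the square slate mat: stand the base in the middle of the mat, then the candle upright in the base's cup, then the glass chimney over the candle so that it stands flat on the base, and last the cap, level on top of the glass. Set each part down and let go of it before fetching the next; do not drop any, and do not disturb the bread plate, the vase or the coffee cup and saucer.

Things in the scene. Friction and masses are not known exactly. Their poses are not given: they have to be found in the camera images.
- mat: square dark slate mat, 140 x 140 x 8 mm, fixed to the table; origin at the centre of its underside (on the table), z up, x and y along its sides, top face at z = 8 mm
- base: loose bare-steel lantern base: round plate 100 mm across, 6 mm thick, with a rim 3.5 mm wide round its edge (top at 11 mm) and in its middle an upright open candle cup, 54 mm outer and 48 mm inner diameter, top at 26 mm, the plate being its floor (6 mm). 0.3 kg, the same at any yaw; pick it up by the outside of the cup. Origin: centre of its underside, z up
- candle: ivory LED pillar candle, loose, 70 g, 38 mm diameter, body 60 mm tall with its lower edge bevelled, and a small fixed flame tip reaching 78 mm; stands upright. It stands in the base's cup on the plate. Origin at the centre of its underside, z up
- chimney: loose straight clear-glass tube open at both ends, standing upright: 70 mm outer, 64 mm inner diameter, 105 mm tall, 160 g. It goes over candle and cup and stands on the base's plate (6 mm above the base's origin) inside the rim. Origin: centre of its lower end, z up
- cap: loose steel chimney cap, lying plug down: disc 80 mm across from 12 to 16 mm above the origin, with 8 dark vent holes; below it a bevelled plug 52 mm across that hangs inside the glass; on top a round knob 24 mm across from 22 to 42 mm. 120 g. Seated, the disc rests on the glass rim and the origin is 93 mm above the chimney's. Origin: centre of the plug's underside, z up
- bread_plate: white china bread plate, 150 mm across, 16 mm high, loose; leave alone. Origin at the centre of its underside, z up
- saucer: white china saucer, 140 mm across, 14 mm high, loose, under the coffee cup; leave alone. Origin at the centre of its underside, z up
- cup: white china coffee cup, 72 mm across, 62 mm high, with a handle on its +y side, standing loose on the saucer; leave alone. Origin at the centre of its underside, z up
- vase: blue glass bud vase, 64 mm across at its foot, 105 mm high, with green sprigs and white flowers up to 175 mm high and 85 mm across, loose; leave alone. Origin at the centre of its underside, z up
Not all that is in view belongs to the job. Of the things that look like the candle, the larger one is meant.

How it is judged (in metres and radians):
On the way, in this order (a step that is already met when the one before it is completed fails the run):
1. the base stands flat in the middle of the slate mat, let go (horizontal distance between base and mat below 0.015 m and z of base in the frame of mat below 0.0105 m and angle between base's own z axis and vertical below 0.05 rad and linear speed of base below 0.02 m/s and angular speed of base below 0.2 rad/s and contact force between the fingers and base below 0.2 N), for 0.2 s.
2. the candle stands in the base's cup, let go (horizontal distance between base and mat below 0.015 m and z of base in the frame of mat below 0.0105 m and angle between base's own z axis and vertical below 0.05 rad and horizontal distance between candle and base below 0.008 m and z of candle in the frame of base below 0.0085 m and angle between candle's own z axis and vertical below 0.08 rad and linear speed of candle below 0.02 m/s and angular speed of candle below 0.2 rad/s and contact force between the fingers and candle below 0.2 N), for 0.2 s.
3. the glass chimney stands on the base around the candle, let go (horizontal distance between base and mat below 0.015 m and z of base in the frame of mat below 0.0105 m and angle between base's own z axis and vertical below 0.05 rad and horizontal distance between each of candle, chimney and base below 0.008 m and z of each of candle, chimney in the frame of base below 0.0085 m and angle between candle's own z axis and vertical below 0.08 rad and angle between chimney's own z axis and vertical below 0.06 rad and linear speed of chimney below 0.02 m/s and angular speed of chimney below 0.2 rad/s and contact force between the fingers and chimney below 0.2 N), for 0.2 s.
4. the cap sits level on the chimney, let go (horizontal distance between base and mat below 0.015 m and z of base in the frame of mat below 0.0105 m and angle between base's own z axis and vertical below 0.05 rad and horizontal distance between each of candle, chimney and base below 0.008 m and z of each of candle, chimney in the frame of base below 0.0085 m and angle between candle's own z axis and vertical below 0.08 rad and angle between each of chimney, cap's own z axis and vertical below 0.06 rad and horizontal distance between cap and chimney below 0.009 m and z of cap in the frame of chimney between 0.0885 and 0.0955 m and linear speed of cap below 0.02 m/s and angular speed of cap below 0.2 rad/s and contact force between the fingers and cap below 0.2 N), for 0.2 s.
At the end, for the whole second after the job is handed in: Base flat on the mat, centres within 15 mm; candle upright in the cup on the plate; chimney upright on the plate around it, within 8 mm of the base's centre; cap level on the glass, plug inside, within 9 mm of its axis (tilts under 0.05 to 0.08 rad); all released and at rest (horizontal distance between base and mat below 0.015 m and z of base in the frame of mat below 0.0105 m and angle between base's own z axis and vertical below 0.05 rad and horizontal distance between each of candle, chimney and base below 0.008 m and z of each of candle, chimney in the frame of base below 0.0085 m and angle between candle's own z axis and vertical below 0.08 rad and angle between each of chimney, cap's own z axis and vertical below 0.06 rad and horizontal distance between cap and chimney below 0.009 m and z of cap in the frame of chimney between 0.0885 and 0.0955 m and linear speed of each of base, candle, chimney, cap below 0.02 m/s and angular speed of each of base, candle, chimney, cap below 0.2 rad/s); the robot touches nothing.
It fails at once if the bread plate is knocked over or pushed more than 30 mm (distance of bread_plate from where it was at the start of the episode above 0.03 m or angle between bread_plate's own z axis and vertical above 0.35 rad).
It fails at once if the saucer is knocked over or pushed more than 30 mm (distance of saucer from where it was at the start of the episode above 0.03 m or angle between saucer's own z axis and vertical above 0.35 rad).
It fails at once if the cup is knocked over or pushed more than 30 mm (distance of cup from where it was at the start of the episode above 0.03 m or angle between cup's own z axis and vertical above 0.35 rad).
It fails at once if the vase is knocked over or pushed more than 30 mm (distance of vase from where it was at the start of the episode above 0.03 m or angle between vase's own z axis and vertical above 0.35 rad).
It fails at once if a lantern part is dropped (it moves faster than 0.6 m/s with no finger on it: a free fall of about 18 mm) ((linear speed of base above 0.6 m/s and contact force between the fingers and base below 0.05 N) or (linear speed of candle above 0.6 m/s and contact force between the fingers and candle below 0.05 N) or (linear speed of chimney above 0.6 m/s and contact force between the fingers and chimney below 0.05 N) or (linear speed of cap above 0.6 m/s and contact force between the fingers and cap below 0.05 N)).
It also fails if it takes over 125 s, if anything falls off the work surface, if the arm or the gripper's body presses on something with over 40 N, if the wrist force passes 120 N, or if a joint passes its speed limit or range.

## Robot

A 7-joint arm with a two-finger parallel gripper is mounted at the origin on the work surface. World frame = base frame: x ahead of the robot, y to its left, z up, the work surface at z = 0. Lengths are in mm, angles in rad, forces in N, time in s.
With the tool pointing down it reaches from about 350 to 900 mm from the base axis. Payload 19.9 kg.
Tool frame: the origin (TCP) lies between the finger pads; the fingertips stand 11 mm ahead of it and the grasp point (between the pads) lies 8 mm behind it (tcp_to_tips is the distance from the TCP to the fingertips, in mm); z points along the fingers, y is the direction in which the jaws open and shut (so a half turn about z gives the same grasp; the last joint's range is limited). The gripper opens to 94 mm and grips with 3 to 60 N. Pads are 16 mm wide; open, the fingers measure 119 mm over their backs; the gripper's body (75 mm by 177 mm) begins 78 mm behind the grasp point.
Start: joints at [1.115, 0.417, -0.01, 1.614, 0.005, 1.111, -0.053], TCP at [251.871, -571.98, 216.425] pointing down, gripper open.
Joint ranges: [-2.81, 2.81], [-0.39, 2.02], [-1.27, 1.25], [0.06, 2.57], [-1.19, 4.33], [0.19, 2], [-2.82, 2.82]. Speed limits (rad/s): [1.89, 1.89, 2.39, 2.39, 3.01, 3.01, 3.01].

## Interface

Orientations are given as a unit quaternion [w, x, y, z].
In Python, from plant import * gives the robot as it stands.
- The arm moves only by the tool step_arm, never from a script. Its argument "targets" is a list that holds one entry, the list of rows, each a list of 5 numbers: the shift along the tool's x, y, z in cm, then the turn about the tool's z in rad, then the closure, from -1 (fully open) to 1 (shut), so that 0 is half open. In form: [[[x, y, z, spin, claw], ...]]. A call has 1 to 20 rows; each row is the pose to reach, as a shift and turn from the pose commanded when the call began, along the tool's axes at that moment; what a row does not reach only later rows make up. A row lasts 1/12 s, in which the tool goes at most 41.7 mm and 7.16 degrees, less where a joint would pass 70% of its speed; a pose out of reach is approached as far as the arm can. A call with a gripper value outside its range is refused whole. The fingers move at their own pace and stop on an object; "grip_force" is the grip in N (left out, the last holds). Time passes only in rows, so rows that repeat a pose let the fingers close. It gives the time, the measured TCP pose, the force and the opening at its end, in the units of the state.
- get_state(): the state, without advancing time (a new reading comes with each control period).
- read_camera(name): name is "side" or "top"; returns (picture, depth): 384x512x3 uint8, blue, green, red; 384x512 float32, mm along the optical axis (not along the pixel's ray), 0 where there is no reading.
- camera_model(name): a dict with "intrinsics" (3x3 intrinsics, pixels), "view" (4x4, takes a point from world to camera coordinates). Camera axes: x right, y up, looking along -z (the intrinsics and any distortion apply to the point x, -y, -z); pixel columns grow to the right and rows downward; lengths in mm; the calibration is good to about 2 mm. A picture is of the moment at which its call begins. camera_model takes no time and is no camera call.
- sign_off(): hands the job in, once; it reports no verdict.
The state is a dict: "t": time; "joints": joint angles; "qd": joint speeds; "effort": joint torques, N m; "eef_pos": TCP position; "tcp_rot": TCP orientation; "force": force on the tool from outside, world axes, zero at the start; "torque": the same for the moment, N m; "gripper_width": opening from 0.0 (shut) to 1.0 (fully open).
Only numpy, scipy, OpenCV 4.12 (cv2) and the standard library are available. Lean on these libraries where they do the work, as an engineer would, in place of code of your own. Each camera call takes 0.05 s, during which the arm holds its last target.

## Working session

There is one attempt and no reset: what is moved stays moved. The work goes in short steps, Python scripts to look and compute and a tool call to move; the robot and the scene stay as the last step left them, time stands still between calls to the robot, and variables do not carry over. Pictures are saved under pics/ and viewed, and the job is handed in when it is done.

Besides the shell and the picture viewer there is one more tool, called in YAML: its name, and indented under it one key for each argument. step_arm: Moves the arm, as the interface text tells. Its arguments: {"type":"object","properties":{"targets":{"type":"array","items":{"type":"array","items":{"type":"array","items":{"type":"number"}}}},"grip_force":{"type":"number"}},"required":["targets"]}

```bash
mkdir -p pics; ls; cat > h.py <<'E'
from plant import *
import numpy as np, cv2
def snap(n,tag):
    p,d=read_camera(n); cv2.imwrite(f'pics/{tag}.png',p); np.savez(f'pics/{tag}.npz',p=p,d=d,K=camera_model(n)['intrinsics'],V=camera_model(n)['view']); return p,d
def load(tag):
    z=np.load(f'pics/{tag}.npz'); return z['p'],z['d'],z['K'],z['V']
def cloud(d,K,V):
    h,w=d.shape; u,v=np.meshgrid(np.arange(w),np.arange(h))
    K=np.array(K);V=np.array(V)
    x=(u-K[0,2])/K[0,0]*d; y=(v-K[1,2])/K[1,1]*d
    P=np.stack([x,-y,-d,np.ones_like(d)],-1)
    return (P@np.linalg.inv(V).T)[...,:3]
def proj(p,K,V):
    c=np.array(V)@np.append(p,1.); K=np.array(K)
    return K[0,2]+K[0,0]*c[0]/-c[2], K[1,2]+K[1,1]*-c[1]/-c[2]
E
python3 - <<'E'
from h import *
for n in ('top','side'):
    p,d=snap(n,n+'0'); m=camera_model(n); print(n,{k:(np.round(v,3).tolist() if not isinstance(v,str) else v) for k,v in m.items()})
print(get_state())
E
```

```text
pics
top {'intrinsics': [[484.496, 0.0, 249.489], [0.0, 484.496, 190.458], [0.0, 0.0, 1.0]], 'view': [[-0.003, -1.0, 0.01, 7.062], [0.997, -0.003, 0.073, -614.52], [-0.073, 0.01, 0.997, -1442.263], [0.0, 0.0, 0.0, 1.0]]}
side {'intrinsics': [[428.938, 0.0, 262.291], [0.0, 428.938, 191.279], [0.0, 0.0, 1.0]], 'view': [[-0.951, -0.308, -0.003, 553.029], [0.226, -0.705, 0.672, -156.602], [-0.209, 0.639, 0.74, -1069.842], [0.0, 0.0, 0.0, 1.0]]}
{'t': 0.1, 'joints': array([ 1.11449798,  0.41787353, -0.01027621,  1.61406666,  0.00473662,
        1.11069758, -0.05298758]), 'qd': array([-6.15355474e-04, -7.58679491e-04, -1.20221752e-03, -5.56889931e-04,
       -8.56932535e-05, -1.89575669e-03,  1.45383473e-03]), 'effort': array([ 1.15444520e-03, -8.52572179e+01,  6.39260653e-01, -4.26698112e+01,
       -4.90515574e-02,  1.63971487e-02,  4.71203202e-05]), 'eef_pos': array([ 251.72450167, -571.73766289,  215.93330136]), 'tcp_rot': array([-4.84162953e-04,  9.78568410e-01,  2.05921354e-01, -1.66097772e-04]), 'force': array([-0.26421581,  0.72237956, -0.33262455]), 'torque': array([ 0.05390874, -0.03221676, -0.02644326]), 'gripper_width': 1.0006237457617393}
```

View pics/top0.png

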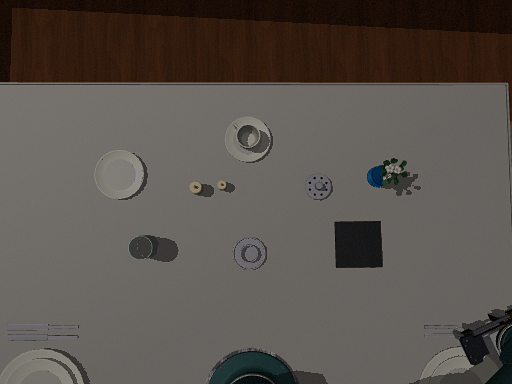

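View pics/side0.png

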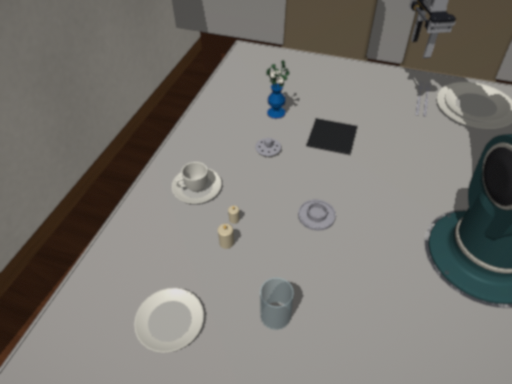

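Top view: the candle candidates are (196,187), which looks larger, and (222,185), which looks smaller. In the side view they are (226,236) and (233,214). The base is at (250,254), the chimney at (142,247), the cap at (319,187) and the mat at (358,245). Next I check the candle choice in a close crop and measure everything.

```bash
python3 - <<'E'
from h import *
p,d,K,V=load('top0'); C=cloud(d,K,V)
p2,d2,K2,V2=load('side0'); C2=cloud(d2,K2,V2)
a=cv2.resize(p[165:210,175:245],None,fx=8,fy=8,interpolation=cv2.INTER_CUBIC)
cv2.imwrite('pics/crop_c.png',a)
print('table z top', np.median(C[300:330,150:200,2]), 'side',np.median(C2[240:260,340:400,2]), (d==0).mean(),(d2==0).mean())
def rep(C,name,box):
    r0,r1,c0,c1=box; q=C[r0:r1,c0:c1].reshape(-1,3); q=q[np.isfinite(q).all(1)]
    zs=q[:,2]; print(name,'zpct',np.round(np.percentile(zs,[5,50,90,97,99.5]),1))
    for lo,hi in((3,9),(9,14),(14,20),(20,30),(30,45),(45,66),(66,85),(85,120)):
        m=(zs>lo)&(zs<hi)
        if m.sum()>4:
            s=q[m]; (cx,cy),r=cv2.minEnclosingCircle(s[:,:2].astype(np.float32)); print('  ',lo,hi,m.sum(),'mean',np.round(s.mean(0),1),'mec',round(cx,1),round(cy,1),round(r,1))
for n,b in dict(candle=(175,200,185,207),small=(175,197,213,232),base=(232,275,228,272),chim=(228,265,122,160),cap=(168,205,300,336),mat=(215,272,328,390)).items(): rep(C,n,b)
print('SIDE')
for n,b in dict(candle=(218,254,212,238),small=(202,226,224,244),base=(195,232,294,340),chim=(275,330,255,298),cap=(134,160,250,286),mat=(115,156,300,362)).items(): rep(C2,n,b)
E
```

```text
table z top 1.2538266853277946 side 0.6187499564888981 0.0038960774739583335 0.004252115885416667
candle zpct [  -3.2    3.1   62.1   65.8 1483.3]
   3 9 118 mean [628.1 171.7   4.7] mec 627.3 171.6 48.0
   9 14 8 mean [628.6 158.1  11.1] mec 632.5 162.0 30.5
   30 45 6 mean [616.4 151.6  35. ] mec 616.8 153.4 12.2
   45 66 124 mean [622.2 165.6  60.4] mec 622.9 165.9 18.8
   66 85 12 mean [626.5 163.1  69.8] mec 626.2 162.4 12.5
small zpct [-3.7  2.4 45.8 49.2 55.3]
   3 9 97 mean [632.8  90.6   4.9] mec 630.1 90.5 40.5
   30 45 29 mean [629.8  89.1  42.1] mec 631.2 89.1 14.0
   45 66 46 mean [631.3  88.8  48.3] mec 630.8 89.0 13.8
base zpct [-3.4  4.  11.8 24.  34.4]
   3 9 750 mean [424.3   7.3   5.8] mec 424.6 5.6 89.8
   9 14 242 mean [424.3   7.7  11.1] mec 420.1 10.8 72.2
   14 20 40 mean [425.2  14.   15.6] mec 426.2 7.6 49.2
   20 30 51 mean [425.9   6.7  25.9] mec 426.0 7.8 26.7
   30 45 10 mean [424.1  10.4  32.2] mec 425.2 8.7 25.8
chim zpct [ -3.7   3.1  89.  106.8 112.5]
   3 9 303 mean [448.6 335.9   4.9] mec 449.3 334.6 76.3
   9 14 28 mean [444.8 322.8  10.8] mec 442
[... 2406 characters left out ...]
.5 317.2 35.0
   45 66 277 mean [447.3 317.6  55.9] mec 447.7 316.9 35.1
   66 85 272 mean [447.7 316.9  75.7] mec 448.0 317.3 34.6
   85 120 428 mean [447.7 317.3  98.2] mec 448.7 316.1 36.3
cap zpct [ -2.    2.5  19.   41.7 898.6]
   3 9 57 mean [ 627.7 -216.4    3.9] mec 635.0 -214.1 73.5
   9 14 28 mean [ 627.6 -194.    13.1] mec 628.1 -201.3 39.9
   14 20 274 mean [ 626.5 -195.6   16.6] mec 628.3 -201.4 41.9
   20 30 17 mean [ 627.4 -198.4   24.3] mec 631.2 -196.8 32.9
   30 45 48 mean [ 627.2 -197.6   39.6] mec 627.9 -199.6 12.2
mat zpct [-1.4  5.6 10.4 11.8 13.3]
   3 9 868 mean [ 452.4 -322.2    6.8] mec 454.6 -337.3 133.5
   9 14 600 mean [ 453.2 -319.2   10.3] mec 452.6 -322.4 96.5
```

View pics/crop_c.png

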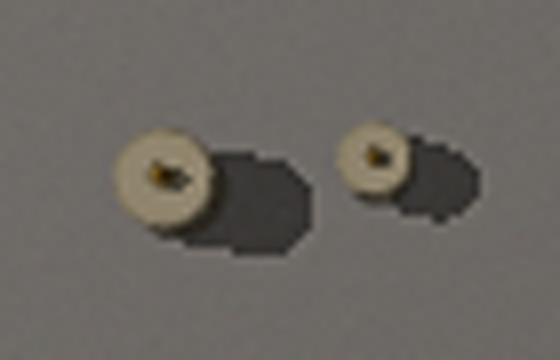

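The crop shows the larger candle at (196,187), about 38 mm across and 60 mm tall. The small one at (222,185) is about 28 mm across and 45 mm tall, so it is the decoy. I'll refine the mat, find the vase and cup, and add a move helper.

```bash
cat >> h.py <<'E'
from scipy.spatial.transform import Rotation as Ro
def mv(x,y,z,yaw=None):
    s=get_state(); q=np.array(s['tcp_rot']); R=Ro.from_quat(q[[1,2,3,0]]).as_matrix()
    d=R.T@(np.array([x,y,z])-s['eef_pos'])/10; cy=np.arctan2(R[1,0],R[0,0])
    print('t',round(s['t'],2),'pos',np.round(s['eef_pos'],1),'yaw',round(cy,3),'tilt',round(float(np.arccos(-R[2,2])),4),'j7',round(s['joints'][6],2),'w',round(s['gripper_width'],3),'F',np.round(s['force'],1))
    print('  shift cm',np.round(d,2),'spin',None if yaw is None else round(cy-yaw,3))
E
python3 - <<'E'
from h import *
for t,b in (('top0',(215,272,328,390)),('side0',(112,160,298,365))):
    p,d,K,V=load(t); r0,r1,c0,c1=b
    g=cv2.cvtColor(p,cv2.COLOR_BGR2GRAY)[r0:r1,c0:c1]; m=(g<70).astype(np.uint8)
    cs,_=cv2.findContours(m,cv2.RETR_EXTERNAL,cv2.CHAIN_APPROX_NONE); c=max(cs,key=cv2.contourArea)[:,0]+[c0,r0]
    # ray to plane z=8
    Vi=np.linalg.inv(V); o=Vi[:3,3]; W=[]
    for u,v in c:
        r=Vi[:3,:3]@np.array([(u-K[0,2])/K[0,0],-(v-K[1,2])/K[1,1],-1]); W.append((o+r*(8-o[2])/r[2])[:2])
    print(t,cv2.minAreaRect(np.array(W,np.float32)))
p,d,K,V=load('top0'); C=cloud(d,K,V)
for n,(r0,r1,c0,c1) in dict(vase=(155,190,365,410),cup=(120,155,230,268)).items():
    q=C[r0:r1,c0:c1].reshape(-1,3); q=q[(q[:,2]>25)&(q[:,2]<250)]; print(n,q.min(0),q.max(0))
mv(425.8,8.5,120,0)
E
```

```text
top0 ((452.0133056640625, -323.94866943359375), (144.87306213378906, 138.93536376953125), 89.81800079345703)
side0 ((452.46026611328125, -321.1322937011719), (134.9357452392578, 138.78794860839844), 0.7848328351974487)
vase [ 618.50966172 -425.40893116   45.26310643] [ 695.82397009 -349.6944948   190.15121943]
cup [738.63568157 -23.03177969  25.03753976] [812.83948532  54.36283358  77.52343532]
t 0.1 pos [ 251.7 -571.7  215.9] yaw 0.415 tilt 0.001 j7 -0.05 w 1.001 F [-0.3  0.7 -0.3]
  shift cm [ 39.32 -46.08   9.64] spin 0.415
```

step_arm:
  targets:
    - [[10, -12, 0, 0.1, -1], [20, -23, 0, 0.2, -1], [39.3, -46.1, 0, 0.415, -0.7], [39.3, -46.1, 0, 0.415, -0.7], [39.3, -46.1, 0, 0.415, -0.7], [39.3, -46.1, 0, 0.415, -0.7], [39.3, -46.1, 0, 0.415, -0.7], [39.3, -46.1, 0, 0.415, -0.7], [39.3, -46.1, 0, 0.415, -0.7], [39.3, -46.1, 0, 0.415, -0.7], [39.3, -46.1, 0, 0.415, -0.7], [39.3, -46.1, 0, 0.415, -0.7], [39.3, -46.1, 0, 0.415, -0.7], [39.3, -46.1, 4, 0.415, -0.7], [39.3, -46.1, 8, 0.415, -0.7], [39.3, -46.1, 9.6, 0.415, -0.7], [39.3, -46.1, 9.6, 0.415, -0.7], [39.3, -46.1, 9.6, 0.415, -0.7]]

```text
t: 1.6
eef_pos: [424.7, 8.5, 119.8]
tcp_rot: [-0.0, 1.0, 0.001, -0.002]
force: [0.6, -0.6, 1.0]
gripper_width: 0.851
```

```bash
python3 - <<'E'
from h import *
mv(425.8,8.5,24,0)
for n in('top','side'): 
    p,d=snap(n,n+'1')
p,_,K,V=load('side1'); u,v=proj(get_state()['eef_pos']+[0,0,-11],K,V); print(u,v)
p2,_,K2,V2=load('top1')
a=cv2.resize(p[140:250,250:390],(560,440)); b=cv2.resize(p2[210:300,205:295],(440,440)); cv2.imwrite('pics/m1.png',np.hstack([a,b])[:,:800] if 0 else cv2.resize(np.hstack([a,b]),(800,352)))
E
```

```text
t 1.6 pos [424.7   8.5 119.8] yaw 0.001 tilt 0.0041 j7 -1.79 w 0.851 F [ 0.6 -0.6  1. ]
  shift cm [0.15 0.01 9.58] spin 0.001
320.2400389537594 187.56519622907442
```

View pics/m1.png

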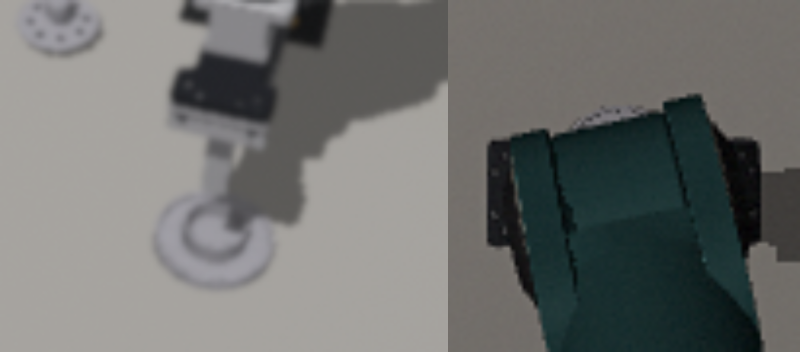

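The side crop shows the fingers centred over the base cup, about (318,215) in the full picture. Now I descend and grip.

step_arm:
  targets:
    - [[0.1, 0, 3, 0, -0.7], [0.1, 0, 6, 0, -0.7], [0.1, 0, 8, 0, -0.7], [0.1, 0, 9, 0, -0.7], [0.1, 0, 9.5, 0, -0.7], [0.1, 0, 9.5, 0, -0.7], [0.1, 0, 9.5, 0, 1], [0.1, 0, 9.5, 0, 1], [0.1, 0, 9.5, 0, 1], [0.1, 0, 9.5, 0, 1], [0.1, 0, 9.5, 0, 1], [0.1, 0, 9.5, 0, 1]]
  grip_force: 25

```text
t: 2.7
eef_pos: [427.1, 8.2, 26.0]
tcp_rot: [0.0, 1.0, -0.0, 0.0]
force: [-2.0, -1.6, 11.2]
gripper_width: 0.563
```

```bash
python3 - <<'E'
from h import *
mv(452.2,-322.5,150,0)
E
```

```text
t 2.7 pos [427.1   8.2  26. ] yaw -0.0 tilt 0.0008 j7 -1.92 w 0.563 F [-2.  -1.6 11.2]
  shift cm [  2.52  33.07 -12.39] spin -0.0
```

step_arm:
  targets:
    - [[0, 0, 0, 0, 1], [0, 0, -1, 0, 1], [0, 0, -3, 0, 1], [0, 0, -6, 0, 1], [0, 0, -8, 0, 1], [0, 0, -8, 0, 1]]

```text
t: 3.2
eef_pos: [428.4, 8.4, 109.1]
tcp_rot: [0.0, 1.0, -0.0, 0.002]
force: [1.4, 0.1, -3.1]
gripper_width: 0.566
```

```bash
python3 - <<'E'
from h import *
mv(452.2,-322.5,106,0)
p,d=snap('side','side2'); cv2.imwrite('pics/m2.png',cv2.resize(p[120:240,240:400],(800,600)))
C=cloud(d,*load('side2')[2:]); 
E
```

```text
t 3.2 pos [428.4   8.4 109.1] yaw -0.0 tilt 0.0049 j7 -1.81 w 0.566 F [ 1.4  0.1 -3.1]
  shift cm [ 2.38 33.09  0.33] spin -0.0
```

View pics/m2.png

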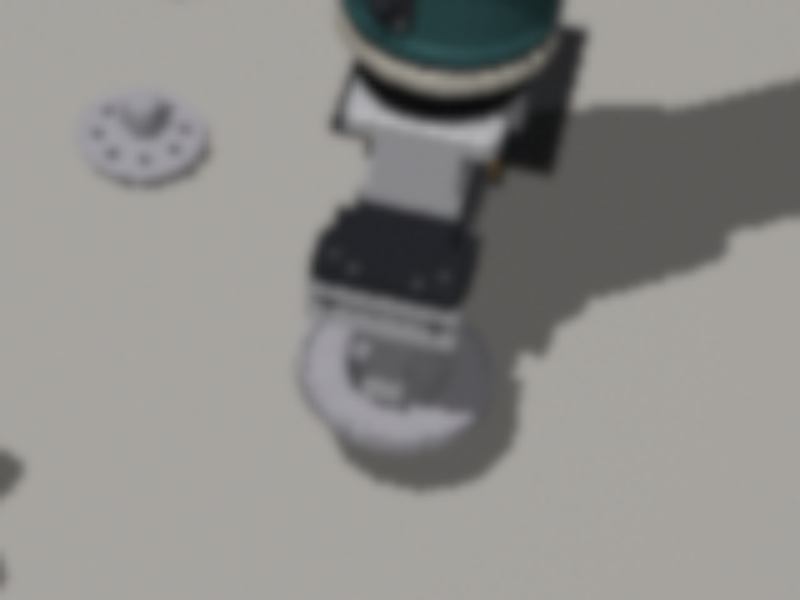

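```bash
python3 - <<'E'
from h import *
p,d,K,V=load('side2'); C=cloud(d,K,V)
q=C[180:215,298:340].reshape(-1,3); m=(q[:,2]>55)&(q[:,2]<130); q=q[m]
r=np.hypot(q[:,0]-428,q[:,1]-8.4); s=q[(r>29)&(r<52)]
for _ in range(4):
    A=np.c_[s[:,:2]-[428,8.4],np.ones(len(s))]; co,*_=np.linalg.lstsq(A,s[:,2],rcond=None); res=s[:,2]-A@co; s=s[abs(res)<5]
print(len(s),co,res.std(),s.min(0),s.max(0))
E
```

```text
364 [-3.67088929e-03  4.56692525e-02  9.04112397e+01] 1.8987136665603008 [378.19095589 -32.20612074  86.73828904] [477.31513131  59.93530858  97.20483316]
```

step_arm:
  targets:
    - [[0.2, 2, 0, 0, 1], [0.5, 5, 0, 0, 1], [0.8, 9, 0, 0, 1], [1, 13, 0, 0, 1], [1.3, 17, 0, 0, 1], [1.6, 21, 0, 0, 1], [1.9, 25, 0, 0, 1], [2.1, 28.5, 0, 0, 1], [2.3, 31, 0, 0, 1], [2.4, 32.5, 0, 0, 1], [2.4, 33.1, 0, 0, 1], [2.4, 33.1, 0, 0, 1], [2.4, 33.1, 2, 0, 1], [2.4, 33.1, 4, 0, 1], [2.4, 33.1, 5, 0, 1], [2.4, 33.1, 5.5, 0, 1], [2.4, 33.1, 5.5, 0, 1], [2.4, 33.1, 5.5, 0, 1]]

```text
t: 4.75
eef_pos: [451.1, -322.2, 50.9]
tcp_rot: [-0.0, 1.0, 0.0, 0.0]
force: [1.1, -0.7, -2.8]
gripper_width: 0.56
```

```bash
python3 - <<'E'
from h import *
mv(452.2,-322.5,34,0)
p,d=snap('side','side3'); cv2.imwrite('pics/m3.png',cv2.resize(p[80:180,280:400],(720,600)))
E
```

```text
t 4.75 pos [ 451.1 -322.2   50.9] yaw 0.001 tilt 0.0002 j7 -1.16 w 0.56 F [ 1.1 -0.7 -2.8]
  shift cm [0.11 0.03 1.69] spin 0.001
```

View pics/m3.png

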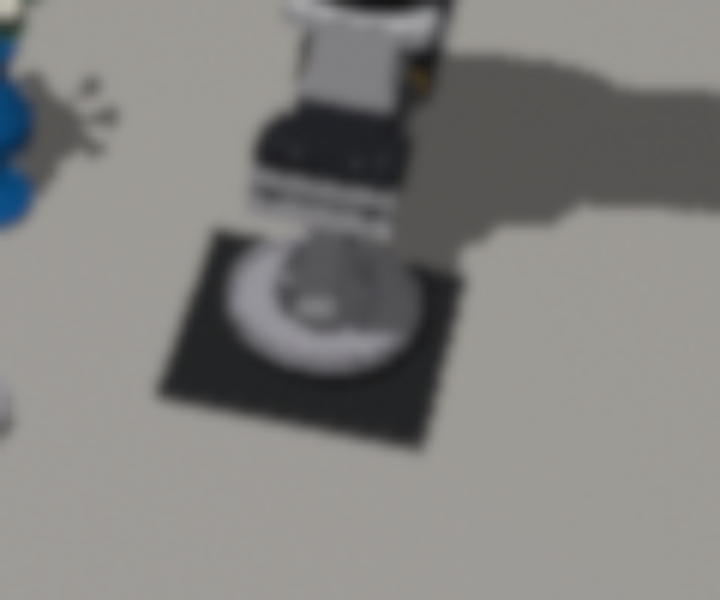

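The base hangs over the mat's middle, about (333,130) in the full picture. I lower it slowly.

step_arm:
  targets:
    - [[0.1, 0, 0.5, 0, 1], [0.1, 0, 1, 0, 1], [0.1, 0, 1.2, 0, 1], [0.1, 0, 1.4, 0, 1], [0.1, 0, 1.5, 0, 1], [0.1, 0, 1.5, 0, 1]]

```text
t: 5.3
eef_pos: [451.6, -322.6, 35.2]
tcp_rot: [-0.0, 1.0, -0.0, -0.0]
force: [-0.3, 0.1, -2.0]
gripper_width: 0.563
```

step_arm:
  targets:
    - [[0, 0, 0.1, 0, 1], [0, 0, 0.15, 0, 1], [0, 0, 0.2, 0, 1], [0, 0, 0.2, 0, 1]]

```text
t: 5.63
eef_pos: [451.8, -322.8, 34.0]
tcp_rot: [0.0, 1.0, -0.0, 0.0]
force: [-3.8, 1.9, 8.1]
gripper_width: 0.566
```

Contact. I release gently and go up.

step_arm:
  targets:
    - [[0, 0, 0, 0, -0.3], [0, 0, 0, 0, -0.5], [0, 0, 0, 0, -0.6], [0, 0, 0, 0, -0.6], [0, 0, 0, 0, -0.6], [0, 0, -2, 0, -0.6], [0, 0, -5, 0, -0.6], [0, 0, -9, 0, -0.6], [0, 0, -13, 0, -0.6], [0, 0, -17, 0, -0.6], [0, 0, -17, 0, -0.6]]

```text
t: 6.55
eef_pos: [454.3, -324.2, 210.9]
tcp_rot: [0.003, 1.0, -0.0, 0.004]
force: [1.3, -0.5, 0.4]
gripper_width: 0.802
```

```bash
python3 - <<'E'
from h import *
mv(622.8,167.5,200,0)
E
```

```text
t 6.55 pos [ 454.3 -324.2  210.9] yaw -0.0 tilt 0.0097 j7 -1.1 w 0.802 F [ 1.3 -0.5  0.4]
  shift cm [ 16.83 -49.18   0.94] spin -0.0
```

step_arm:
  targets:
    - [[1, -3, 0, 0, -0.3], [3, -8, 0, 0, -0.3], [16.8, -49.2, 0, 0, -0.3], [16.8, -49.2, 0, 0, -0.3], [16.8, -49.2, 0, 0, -0.3], [16.8, -49.2, 0, 0, -0.3], [16.8, -49.2, 0, 0, -0.3], [16.8, -49.2, 0, 0, -0.3], [16.8, -49.2, 0, 0, -0.3], [16.8, -49.2, 0, 0, -0.3], [16.8, -49.2, 0, 0, -0.3], [16.8, -49.2, 0, 0, -0.3], [16.8, -49.2, 0, 0, -0.3], [16.8, -49.2, 0, 0, -0.3], [16.8, -49.2, 0, 0, -0.3], [16.8, -49.2, 4, 0, -0.3], [16.8, -49.2, 7, 0, -0.3], [16.8, -49.2, 7, 0, -0.3], [16.8, -49.2, 7, 0, -0.3]]

```text
t: 8.13
eef_pos: [619.3, 168.0, 133.1]
tcp_rot: [0.0, 1.0, -0.001, -0.001]
force: [0.0, -0.3, 1.3]
gripper_width: 0.652
```

```bash
python3 - <<'E'
from h import *
mv(622.8,167.5,45,0)
p,d=snap('side','side4'); cv2.imwrite('pics/m4.png',cv2.resize(p[80:260,200:380],(600,600)))
q,d=snap('top','top4'); cv2.imwrite('pics/m4t.png',cv2.resize(q[150:290,180:400],(786,500)))
# base centre from both
for t,b in(('side4',(105,150,305,360)),('top4',(215,275,328,390))):
    _,d,K,V=load(t); C=cloud(d,K,V); s=C[b[0]:b[1],b[2]:b[3]].reshape(-1,3)
    s=s[(s[:,2]>29)&(s[:,2]<40)]; print(t,len(s),s.mean(0),cv2.minEnclosingCircle(s[:,:2].astype(np.float32)))
E
```

```text
t 8.13 pos [619.3 168.  133.1] yaw -0.001 tilt 0.0024 j7 -2.1 w 0.652 F [ 0.  -0.3  1.3]
  shift cm [0.37 0.04 8.81] spin -0.001
side4 75 [ 448.34324503 -321.1273407    33.0625553 ] ((450.66656494140625, -322.014404296875), 29.67184066772461)
top4 68 [ 450.50143681 -324.07091125   34.16538501] ((449.4317932128906, -321.9129333496094), 27.593477249145508)
```

View pics/m4.png

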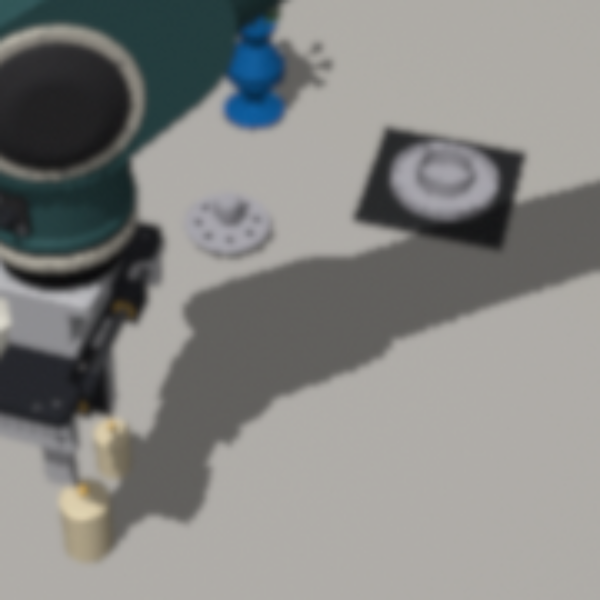

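View pics/m4t.png

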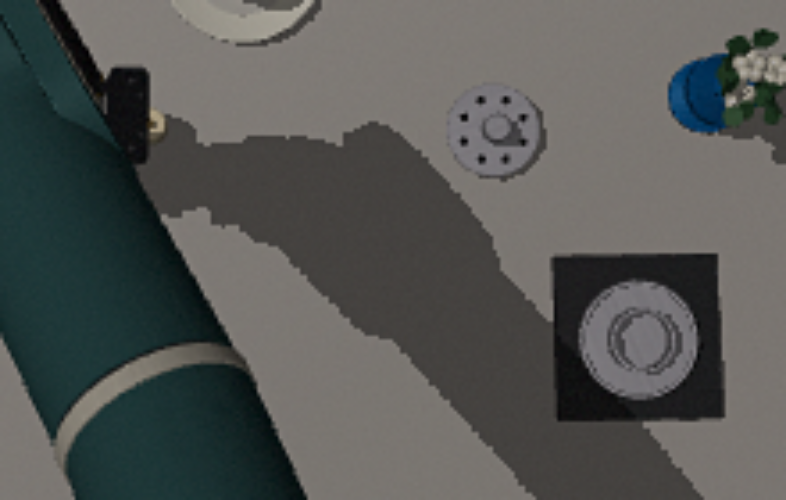

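The base is centred on the mat, with mat and base centres both at about (640,338) in the crop. The fingers are above the large candle at (85,525) in the side crop. I descend and grip.

step_arm:
  targets:
    - [[0.3, 0, 0, 0, -0.3], [0.3, 0, 3, 0, -0.3], [0.3, 0, 6, 0, -0.3], [0.3, 0, 8, 0, -0.3], [0.3, 0, 8.7, 0, -0.3], [0.3, 0, 8.7, 0, -0.3], [0.3, 0, 8.7, 0, -0.3], [0.3, 0, 8.7, 0, 1], [0.3, 0, 8.7, 0, 1], [0.3, 0, 8.7, 0, 1], [0.3, 0, 8.7, 0, 1], [0.3, 0, 8.7, 0, 1], [0.3, 0, 8.7, 0, 1]]
  grip_force: 15

```text
t: 9.32
eef_pos: [623.3, 169.3, 47.1]
tcp_rot: [-0.0, 1.0, -0.0, 0.001]
force: [-1.1, -1.0, 6.2]
gripper_width: 0.401
```

```bash
python3 - <<'E'
from h import *
mv(450.8,-322.3,200,0)
E
```

```text
t 9.32 pos [623.3 169.3  47.1] yaw -0.0 tilt 0.001 j7 -2.14 w 0.401 F [-1.1 -1.   6.2]
  shift cm [-17.21  49.16 -15.31] spin -0.0
```

step_arm:
  targets:
    - [[0, 0, -1, 0, 1], [0, 0, -3, 0, 1], [0, 0, -6, 0, 1], [0, 0, -10, 0, 1], [0, 0, -13, 0, 1], [0, 0, -14, 0, 1], [-1, 3, -14, 0, 1], [-3, 7, -14, 0, 1], [-17.2, 49.2, -14, 0, 1], [-17.2, 49.2, -14, 0, 1], [-17.2, 49.2, -14, 0, 1], [-17.2, 49.2, -14, 0, 1], [-17.2, 49.2, -14, 0, 1], [-17.2, 49.2, -14, 0, 1], [-17.2, 49.2, -14, 0, 1], [-17.2, 49.2, -14, 0, 1], [-17.2, 49.2, -14, 0, 1], [-17.2, 49.2, -14, 0, 1], [-17.2, 49.2, -14, 0, 1], [-17.2, 49.2, -14, 0, 1]]

```text
t: 10.98
eef_pos: [447.3, -329.0, 186.3]
tcp_rot: [0.001, 1.0, -0.004, -0.001]
force: [-0.3, -0.6, -0.5]
gripper_width: 0.4
```

step_arm:
  targets:
    - [[0, 0, 2, 0, 1], [0, 0, 4, 0, 1], [0, 0, 6, 0, 1], [0, 0, 7, 0, 1], [0, 0, 7, 0, 1], [0, 0, 7, 0, 1]]

```text
t: 11.48
eef_pos: [450.8, -322.5, 116.8]
tcp_rot: [-0.0, 1.0, 0.0, -0.0]
force: [0.2, -1.1, -0.4]
gripper_width: 0.399
```

```bash
cat > see.py <<'E'
from h import *
import sys
def held(tag,box,zlo,zhi,tgt=None):
    for n in ('side','top'):
        snap(n,n+tag)
    p,d,K,V=load('side'+tag); C=cloud(d,K,V)
    return p,d,K,V,C
E
python3 - <<'E'
from see import *
mv(450.8,-322.3,61,0)
p,d,K,V,C=held('5',0,0,0)
cv2.imwrite('pics/m5.png',cv2.resize(p[60:160,280:400],(720,600)))
q=C[60:160,300:370].reshape(-1,3); b=p[60:160,300:370].reshape(-1,3).astype(int)
m=(b[:,2]-b[:,0]>15)&(q[:,2]>60)&(q[:,2]<200); s=q[m]; print(len(s),s.min(0),s.max(0),s.mean(0))
for z in range(60,150,10):
    w=s[(s[:,2]>=z)&(s[:,2]<z+10)]
    if len(w)>5: print(z,len(w),w[:,:2].min(0),w[:,:2].max(0),cv2.minEnclosingCircle(w[:,:2].astype(np.float32)))
E
```

```text
t 11.48 pos [ 450.8 -322.5  116.8] yaw 0.0 tilt 0.0005 j7 -1.14 w 0.399 F [ 0.2 -1.1 -0.4]
  shift cm [ 0.   -0.02  5.58] spin 0.0
124 [ 432.84069186 -329.08564655   72.40100473] [ 466.86986102 -300.62747944  134.50091166] [ 445.97861024 -309.1576139    98.6180747 ]
70 18 [ 433.94587095 -313.33219965] [ 465.08894132 -303.21998792] ((449.51739501953125, -312.1058044433594), 15.619854927062988)
80 30 [ 434.60297796 -316.14919512] [ 466.72141701 -300.92861587] ((450.66217041015625, -314.4211120605469), 16.152029037475586)
90 28 [ 433.16660812 -318.00859736] [ 463.79155567 -302.09589097] ((448.47906494140625, -311.41485595703125), 15.423670768737793)
100 17 [ 432.84069186 -315.10562434] [ 460.44955248 -300.62747944] ((446.6451416015625, -310.75604248046875), 14.473566055297852)
110 7 [ 433.29490506 -316.73168231] [ 440.21838318 -305.42275284] ((437.088623046875, -311.07720947265625), 6.462953090667725)
120 15 [ 433.20404768 -323.54409229] [ 466.86986102 -306.93292606] ((450.0950927734375, -317.3714599609375), 17.161821365356445)
130 9 [ 434.48879668 -329.08564655] [ 465.64078377 -309.2527542 ] ((449.5378723144531, -317.0731506347656), 16.3408203125)
```

View pics/m5.png

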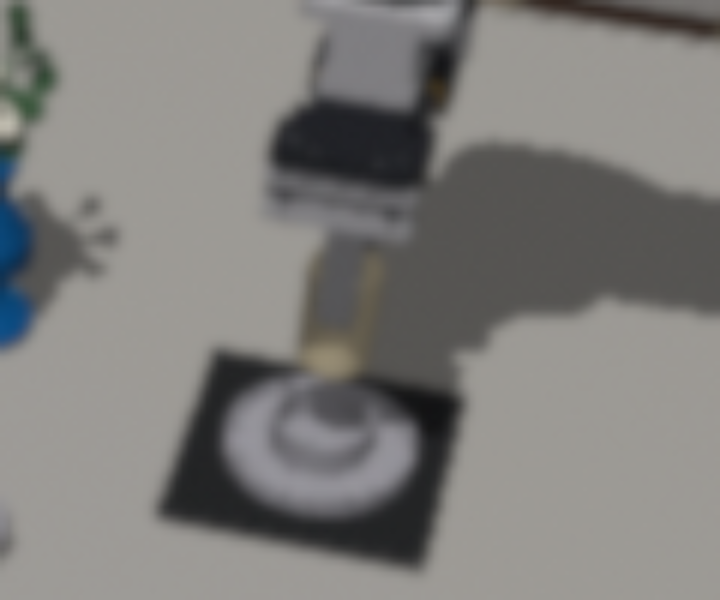

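The candle hangs upright over the cup, at (340,320) above the cup at (325,430) in the crop. I lower it.

step_arm:
  targets:
    - [[0, 0, 2, 0, 1], [0, 0, 3, 0, 1], [0, 0, 3.8, 0, 1], [0, 0, 4.4, 0, 1], [0, 0, 4.9, 0, 1], [0, 0, 5.2, 0, 1], [0, 0, 5.3, 0, 1], [0, 0, 5.3, 0, 1]]

```text
t: 12.25
eef_pos: [450.7, -322.7, 63.4]
tcp_rot: [-0.0, 1.0, -0.0, -0.0]
force: [-0.4, -0.2, -1.1]
gripper_width: 0.402
```

step_arm:
  targets:
    - [[0, 0, 0.1, 0, 1], [0, 0, 0.2, 0, 1], [0, 0, 0.3, 0, 1], [0, 0, 0.3, 0, 1]]

```text
t: 12.58
eef_pos: [450.9, -323.2, 60.9]
tcp_rot: [0.0, 1.0, -0.0, 0.0]
force: [-0.9, -1.2, 4.7]
gripper_width: 0.401
```

Contact at the expected height (61.1 mm). I release and retreat.

step_arm:
  targets:
    - [[0, 0, 0, 0, 0], [0, 0, 0, 0, -0.3], [0, 0, 0, 0, -0.3], [0, 0, 0, 0, -0.3], [0, 0, 0, 0, -0.3], [0, 0, -2, 0, -0.3], [0, 0, -5, 0, -0.3], [0, 0, -9, 0, -0.3], [0, 0, -13, 0, -0.3], [0, 0, -16, 0, -0.3], [0, 0, -16, 0, -0.3]]

```text
t: 13.5
eef_pos: [452.8, -323.9, 226.6]
tcp_rot: [0.003, 1.0, -0.0, 0.003]
force: [1.0, -0.3, 0.9]
gripper_width: 0.65
```

```bash
python3 - <<'E'
from h import *
mv(448,317,220,0)
E
```

```text
t 13.5 pos [ 452.8 -323.9  226.6] yaw -0.0 tilt 0.0083 j7 -1.1 w 0.65 F [ 1.  -0.3  0.9]
  shift cm [ -0.5  -64.09   0.34] spin -0.0
```

step_arm:
  targets:
    - [[0, -3, 0, 0, -1], [-0.1, -7, 0, 0, -1], [-0.3, -64.2, 0, 0, -1], [-0.3, -64.2, 0, 0, -1], [-0.3, -64.2, 0, 0, -1], [-0.3, -64.2, 0, 0, -1], [-0.3, -64.2, 0, 0, -1], [-0.3, -64.2, 0, 0, -1], [-0.3, -64.2, 0, 0, -1], [-0.3, -64.2, 0, 0, -1], [-0.3, -64.2, 0, 0, -1], [-0.3, -64.2, 0, 0, -1], [-0.3, -64.2, 0, 0, -1], [-0.3, -64.2, 0, 0, -1], [-0.3, -64.2, 0, 0, -1], [-0.3, -64.2, 0, 0, -1], [-0.3, -64.2, 0, 0, -1], [-0.3, -64.2, 0, 0, -1], [-0.3, -64.2, 0, 0, -1], [-0.3, -64.2, 0, 0, -1]]

```text
t: 15.17
eef_pos: [448.2, 318.0, 220.4]
tcp_rot: [0.0, 1.0, -0.001, 0.0]
force: [-0.2, -0.2, -0.6]
gripper_width: 1.003
```

step_arm:
  targets:
    - [[0, 0, 3, 0, -1], [0, 0, 6, 0, -1], [0, 0, 8, 0, -1], [0, 0, 8, 0, -1], [0, 0, 8, 0, -1]]

```text
t: 15.58
eef_pos: [447.9, 318.3, 140.6]
tcp_rot: [0.0, 1.0, -0.001, -0.0]
force: [-0.1, 0.3, 1.1]
gripper_width: 0.998
```

```bash
python3 - <<'E'
from see import *
mv(448,317,90,0)
p,d,K,V,C=held('6',0,0,0)
q=load('top6')[0]
cv2.imwrite('pics/m6.png',np.hstack([cv2.resize(p[220:340,210:330],(400,400)),cv2.resize(q[205:285,320:400],(400,400),interpolation=cv2.INTER_CUBIC)]))
for t,bb in(('top6',(215,275,328,390)),('side6',(85,150,305,360))):
    im,d,K,V=load(t);C=cloud(d,K,V); s=C[bb[0]:bb[1],bb[2]:bb[3]].reshape(-1,3)
    for lo,hi in((27,40),(66,80),(80,100)):
        w=s[(s[:,2]>lo)&(s[:,2]<hi)]; 
        if len(w)>3: print(t,lo,len(w),w.mean(0),cv2.minEnclosingCircle(w[:,:2].astype(np.float32)))
E
```

```text
t 15.58 pos [447.9 318.3 140.6] yaw -0.001 tilt 0.0012 j7 -2.54 w 0.998 F [-0.1  0.3  1.1]
  shift cm [0.01 0.13 5.06] spin -0.001
top6 27 63 [ 451.22495011 -311.44513374   32.92610703] ((445.2518005371094, -308.66607666015625), 40.26198959350586)
top6 66 120 [ 450.45301743 -322.12882088   73.93368248] ((450.5003356933594, -323.18914794921875), 18.978464126586914)
top6 80 17 [ 451.88586523 -323.83370632   83.84987705] ((451.6728820800781, -321.941162109375), 16.144737243652344)
```

View pics/m6.png

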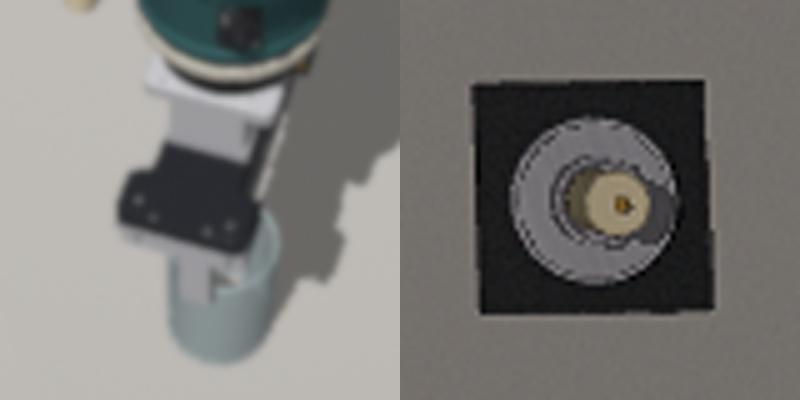

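The right crop shows the candle standing centred in the cup. The left crop shows the fingers just above the glass. I descend and grip.

step_arm:
  targets:
    - [[0, 0.1, 1.5, 0, -1], [0, 0.1, 3, 0, -1], [0, 0.1, 4.5, 0, -1], [0, 0.1, 5.7, 0, -1], [0, 0.1, 6.2, 0, -1], [0, 0.1, 6.2, 0, -1], [0, 0.1, 6.2, 0, -0.7], [0, 0.1, 6.2, 0, -0.6], [0, 0.1, 6.2, 0, 0], [0, 0.1, 6.2, 0, 0], [0, 0.1, 6.2, 0, 0], [0, 0.1, 6.2, 0, 1], [0, 0.1, 6.2, 0, 1], [0, 0.1, 6.2, 0, 1]]
  grip_force: 15

```text
t: 16.85
eef_pos: [448.1, 318.3, 78.9]
tcp_rot: [-0.0, 1.0, -0.0, 0.0]
force: [-0.3, -2.1, 6.2]
gripper_width: 0.742
```

```bash
python3 - <<'E'
from h import *
mv(450.7,-322.8,230,0)
E
```

```text
t 16.85 pos [448.1 318.3  78.9] yaw -0.0 tilt 0.0006 j7 -2.6 w 0.742 F [-0.3 -2.1  6.2]
  shift cm [  0.29  64.11 -15.11] spin -0.0
```

step_arm:
  targets:
    - [[0, 0, -1, 0, 1], [0, 0, -2.5, 0, 1], [0, 0, -5, 0, 1], [0, 0, -8, 0, 1], [0, 0, -11, 0, 1], [0, 0, -14, 0, 1], [0, 0, -16, 0, 1], [0, 0, -16.5, 0, 1], [0, 2, -16.5, 0, 1], [0, 5, -16.5, 0, 1], [0, 8, -16.5, 0, 1], [0.1, 11.5, -16.5, 0, 1], [0.1, 15, -16.5, 0, 1], [0.1, 18.5, -16.5, 0, 1], [0.1, 22, -16.5, 0, 1], [0.1, 25.5, -16.5, 0, 1], [0.1, 29, -16.5, 0, 1], [0.2, 32.5, -16.5, 0, 1], [0.2, 36, -16.5, 0, 1], [0.2, 39.5, -16.5, 0, 1]]

```text
t: 18.52
eef_pos: [449.0, -78.3, 243.2]
tcp_rot: [-0.0, 1.0, -0.0, -0.0]
force: [0.7, 0.1, -1.8]
gripper_width: 0.741
```

step_arm:
  targets:
    - [[0, 3.5, 0, 0, 1], [0, 7, 0, 0, 1], [0, 10.5, 0, 0, 1], [0, 14, 0, 0, 1], [0, 17.5, 0, 0, 1], [0, 20.5, 0, 0, 1], [0.1, 22.5, 0, 0, 1], [0.1, 24, 0, 0, 1], [0.1, 24.6, 0, 0, 1], [0.1, 24.6, 0, 0, 1], [0.1, 24.6, 0, 0, 1], [0.1, 24.6, 0, 0, 1]]

```text
t: 19.52
eef_pos: [451.0, -321.2, 243.5]
tcp_rot: [-0.0, 1.0, 0.001, -0.0]
force: [-1.0, 0.2, -0.6]
gripper_width: 0.74
```

```bash
python3 - <<'E'
from see import *
mv(450.7,-322.8,92,0)
p,d,K,V,C=held('7',0,0,0)
cv2.imwrite('pics/m7.png',cv2.resize(p[40:160,270:410],(700,600)))
s=C[40:160,300:370].reshape(-1,3); s=s[abs(s[:,1]+323)<50]
for z in range(140,270,15):
    w=s[(s[:,2]>=z)&(s[:,2]<z+15)]
    if len(w)>5: print(z,len(w),w[:,:2].min(0),w[:,:2].max(0),cv2.minEnclosingCircle(w[:,:2].astype(np.float32)))
E
```

```text
t 19.52 pos [ 451.  -321.2  243.5] yaw 0.002 tilt 0.0004 j7 -1.09 w 0.74 F [-1.   0.2 -0.6]
  shift cm [-0.03  0.16 15.15] spin 0.002
155 26 [ 417.16934805 -313.60038288] [ 484.83851    -285.16472838] ((451.00390625, -313.26202392578125), 33.83637237548828)
170 110 [ 415.8810015  -319.83920929] [ 481.56621925 -281.00057202] ((448.6424560546875, -311.96026611328125), 33.69564437866211)
185 111 [ 415.84373186 -316.45149269] [ 484.39747215 -283.05698171] ((450.08953857421875, -314.19219970703125), 34.320377349853516)
200 111 [ 415.92303777 -321.41052409] [ 482.13732582 -282.77507635] ((449.0301818847656, -313.6194763183594), 34.011619567871094)
215 118 [ 416.18013275 -322.07655212] [ 484.55082706 -283.12856194] ((450.13604736328125, -315.7392578125), 34.54230880737305)
230 122 [ 416.0521538  -354.96320993] [ 485.10870883 -274.32789688] ((450.6763916015625, -314.64556884765625), 40.48317337036133)
245 172 [ 416.25919617 -356.30433692] [ 480.80645644 -273.68402658] ((449.2943420410156, -314.77166748046875), 41.858421325683594)
260 175 [ 416.13822151 -352.82377857] [ 484.73490451 -273.02588171] ((451.1703186035156, -312.9375915527344), 41.04310989379883)
```

View pics/m7.png

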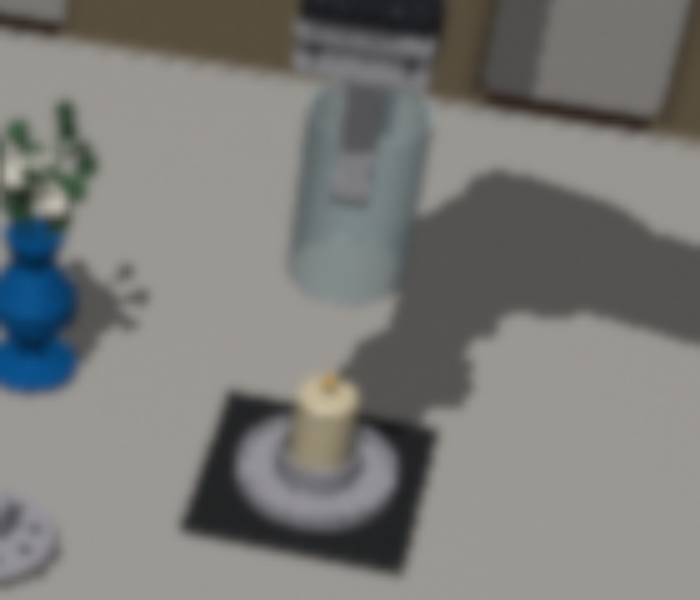

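The glass hangs upright with its centre x at about 450, over the candle at (325,430) in the crop. I lower it.

step_arm:
  targets:
    - [[0, 0.15, 0, 0, 1], [0, 0.15, 2, 0, 1], [0, 0.15, 4, 0, 1], [0, 0.15, 5, 0, 1], [0, 0.15, 6, 0, 1], [0, 0.15, 7, 0, 1], [0, 0.15, 8, 0, 1], [0, 0.15, 9, 0, 1], [0, 0.15, 10, 0, 1], [0, 0.15, 11, 0, 1], [0, 0.15, 12, 0, 1], [0, 0.15, 12.5, 0, 1], [0, 0.15, 12.5, 0, 1], [0, 0.15, 12.5, 0, 1]]

```text
t: 20.78
eef_pos: [450.7, -324.2, 118.3]
tcp_rot: [-0.0, 1.0, -0.0, -0.0]
force: [-0.7, 0.5, -2.1]
gripper_width: 0.742
```

```bash
python3 - <<'E'
from see import *
mv(450.7,-322.8,92.6,0)
p,d,K,V,C=held('8',0,0,0)
cv2.imwrite('pics/m8.png',cv2.resize(p[70:170,280:400],(720,600)))
E
```

```text
t 20.78 pos [ 450.7 -324.2  118.3] yaw -0.0 tilt 0.0004 j7 -1.14 w 0.742 F [-0.7  0.5 -2.1]
  shift cm [-0.   -0.14  2.57] spin -0.0
```

View pics/m8.png

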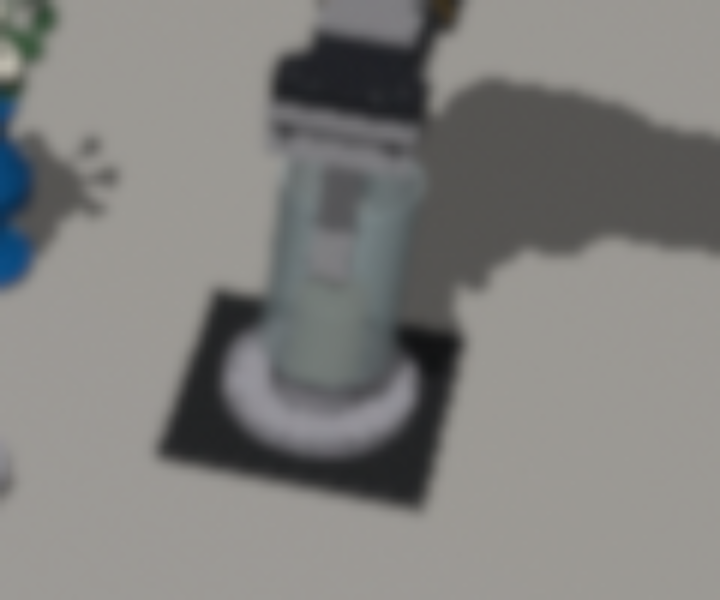

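Well centred; I correct y by 1.4 mm and continue.

step_arm:
  targets:
    - [[0, -0.14, 0, 0, 1], [0, -0.14, 0.5, 0, 1], [0, -0.14, 1, 0, 1], [0, -0.14, 1.4, 0, 1], [0, -0.14, 1.8, 0, 1], [0, -0.14, 2.1, 0, 1], [0, -0.14, 2.3, 0, 1], [0, -0.14, 2.4, 0, 1], [0, -0.14, 2.4, 0, 1]]

```text
t: 21.63
eef_pos: [450.7, -322.8, 94.2]
tcp_rot: [-0.0, 1.0, -0.0, -0.0]
force: [0.9, 0.1, -1.9]
gripper_width: 0.743
```

step_arm:
  targets:
    - [[0, 0, 0.1, 0, 1], [0, 0, 0.2, 0, 1], [0, 0, 0.2, 0, 1]]

```text
t: 21.88
eef_pos: [450.9, -323.0, 92.8]
tcp_rot: [0.0, 1.0, -0.0, 0.0]
force: [-1.5, -0.2, 3.4]
gripper_width: 0.741
```

step_arm:
  targets:
    - [[0, 0, 0, 0, -0.6], [0, 0, 0, 0, -0.8], [0, 0, 0, 0, -1], [0, 0, 0, 0, -1], [0, 0, 0, 0, -1], [0, 0, -1.5, 0, -1], [0, 0, -4, 0, -1], [0, 0, -7, 0, -1], [0, 0, -10, 0, -1], [0, 0, -13, 0, -1], [0, 0, -13, 0, -1]]

```text
t: 22.8
eef_pos: [452.6, -323.9, 227.9]
tcp_rot: [0.002, 1.0, -0.0, 0.003]
force: [1.0, -0.3, 0.1]
gripper_width: 0.997
```

```bash
python3 - <<'E'
from see import *
mv(628,-200.8,225,-1.57)
mv(628,-200.8,225,1.57)
p,d,K,V,C=held('9',0,0,0)
cv2.imwrite('pics/m9.png',cv2.resize(p[70:170,280:400],(720,600)))
E
```

```text
t 22.8 pos [ 452.6 -323.9  227.9] yaw -0.0 tilt 0.0072 j7 -1.1 w 0.997 F [ 1.  -0.3  0.1]
  shift cm [ 17.54 -12.31   0.34] spin 1.57
t 22.8 pos [ 452.6 -323.9  227.9] yaw -0.0 tilt 0.0072 j7 -1.1 w 0.997 F [ 1.  -0.3  0.1]
  shift cm [ 17.54 -12.31   0.34] spin -1.57
```

View pics/m9.png

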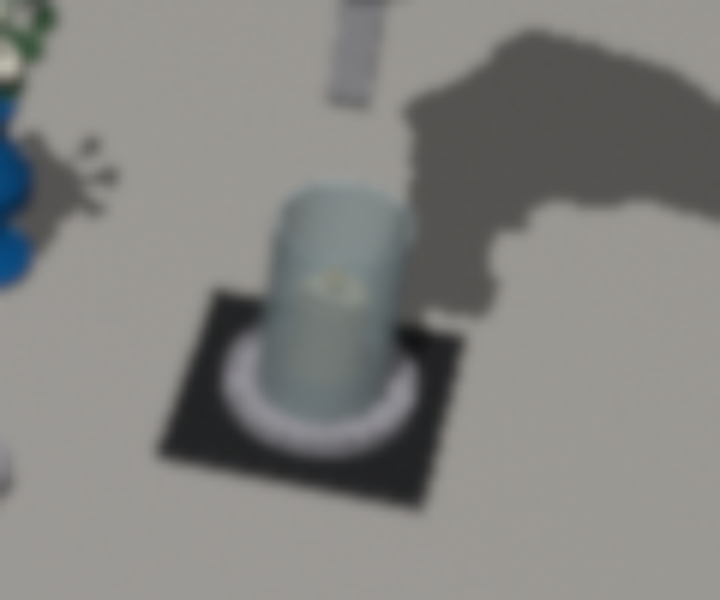

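The chimney stands upright on the plate around the candle, at (335,310) in the crop. Next is the cap, with jaws along x to stay clear of the vase.

step_arm:
  targets:
    - [[2, -1.5, 0, -0.12, -1], [5, -3.5, 0, -0.24, -0.2], [8, -5.6, 0, -0.36, -0.2], [11, -7.7, 0, -0.48, -0.2], [14, -9.8, 0, -0.6, -0.2], [16.5, -11.6, 0, -0.72, -0.2], [17.6, -12.4, 0, -0.84, -0.2], [17.6, -12.4, 0, -0.96, -0.2], [17.6, -12.4, 0, -1.08, -0.2], [17.6, -12.4, 0, -1.2, -0.2], [17.6, -12.4, 0, -1.32, -0.2], [17.6, -12.4, 0, -1.44, -0.2], [17.6, -12.4, 0, -1.57, -0.2], [17.6, -12.4, 0, -1.57, -0.2], [17.6, -12.4, 3, -1.57, -0.2], [17.6, -12.4, 7, -1.57, -0.2], [17.6, -12.4, 11, -1.57, -0.2], [17.6, -12.4, 13, -1.57, -0.2], [17.6, -12.4, 13, -1.57, -0.2], [17.6, -12.4, 13, -1.57, -0.2]]

```text
t: 24.57
eef_pos: [626.3, -198.4, 91.7]
tcp_rot: [-0.001, 0.708, 0.706, -0.0]
force: [0.3, 1.0, 0.7]
gripper_width: 0.599
```

```bash
python3 - <<'E'
from see import *
mv(628,-200.8,33,1.5708)
p,d,K,V,C=held('10',0,0,0)
q=load('top10')[0]
cv2.imwrite('pics/m10.png',np.hstack([cv2.resize(p[70:170,220:320],(400,400)),cv2.resize(q[140:240,280:380],(400,400))]))
E
```

```text
t 24.57 pos [ 626.3 -198.4   91.7] yaw 1.567 tilt 0.0023 j7 -0.07 w 0.599 F [0.3 1.  0.7]
  shift cm [-0.25  0.19  5.87] spin -0.003
```

View pics/m10.png

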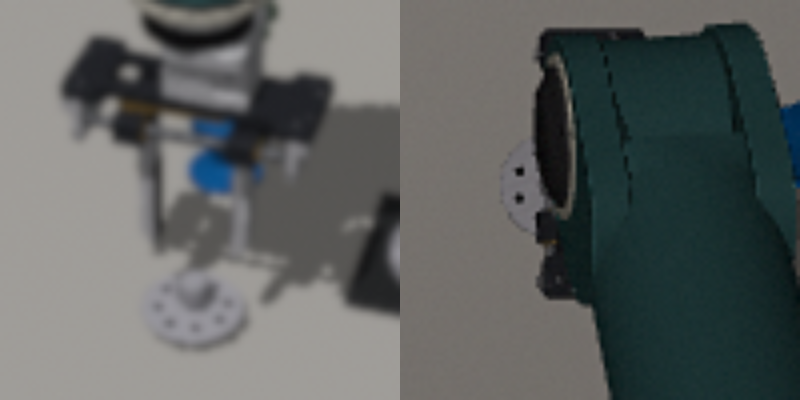

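```bash
python3 - <<'E'
from see import *
for t in ('top10','side10'):
    im,d,K,V=load(t); C=cloud(d,K,V).reshape(-1,3)
    s=C[(C[:,0]>480)&(C[:,0]<760)&(C[:,1]>-460)&(C[:,1]<-100)]
    for z in range(100,420,20):
        w=s[(s[:,2]>=z)&(s[:,2]<z+20)]
        if len(w)>4:print(t,z,len(w),np.round(w[:,:2].min(0)),np.round(w[:,:2].max(0)))
E
```

```text
top10 100 14 [ 643. -397.] [ 664. -367.]
top10 120 26 [ 626. -407.] [ 682. -360.]
top10 140 297 [ 619. -423.] [ 695. -359.]
top10 160 100 [ 621. -426.] [ 690. -353.]
top10 180 53 [ 547. -420.] [ 704. -164.]
top10 200 65 [ 538. -229.] [ 715. -164.]
top10 220 129 [ 538. -230.] [ 714. -165.]
top10 380 13 [ 565. -150.] [ 669. -135.]
top10 400 71 [ 537. -228.] [ 682. -134.]
side10 100 73 [ 480. -341.] [ 665. -186.]
side10 120 70 [ 480. -329.] [ 665. -184.]
side10 140 81 [ 584. -404.] [ 664. -185.]
side10 160 38 [ 545. -401.] [ 700. -171.]
side10 180 273 [ 544. -230.] [ 706. -161.]
side10 200 430 [ 537. -232.] [ 713. -162.]
side10 220 559 [ 537. -233.] [ 714. -162.]
side10 240 106 [ 584. -211.] [ 642. -164.]
side10 260 258 [ 584. -233.] [ 661. -158.]
side10 280 80 [ 579. -191.] [ 667. -150.]
side10 300 284 [ 577. -206.] [ 672. -148.]
side10 320 243 [ 580. -203.] [ 660. -146.]
side10 340 231 [ 578. -209.] [ 663. -149.]
side10 360 189 [ 577. -195.] [ 663. -139.]
side10 380 303 [ 554. -153.] [ 674. -131.]
side10 400 464 [ 534. -186.] [ 676. -131.]
```

step_arm:
  targets:
    - [[-0.2, 0.15, 0, 0, -0.2], [-0.2, 0.15, 2, 0, -0.2], [-0.2, 0.15, 4, 0, -0.2], [-0.2, 0.15, 5.2, 0, -0.2], [-0.2, 0.15, 5.8, 0, -0.2], [-0.2, 0.15, 5.8, 0, -0.2], [-0.2, 0.15, 5.8, 0, -0.2]]

```text
t: 25.25
eef_pos: [628.7, -200.9, 35.3]
tcp_rot: [0.0, 0.708, 0.707, 0.0]
force: [0.6, -0.3, 0.3]
gripper_width: 0.6
```

```bash
python3 - <<'E'
from see import *
mv(628,-200.8,33,1.5708)
p,d,K,V,C=held('11',0,0,0)
cv2.imwrite('pics/m11.png',cv2.resize(p[110:180,230:310],(685,600)))
E
```

```text
t 25.25 pos [ 628.7 -200.9   35.3] yaw 1.57 tilt 0.0008 j7 -0.1 w 0.6 F [ 0.6 -0.3  0.3]
  shift cm [ 0.01 -0.07  0.23] spin -0.001
```

View pics/m11.png

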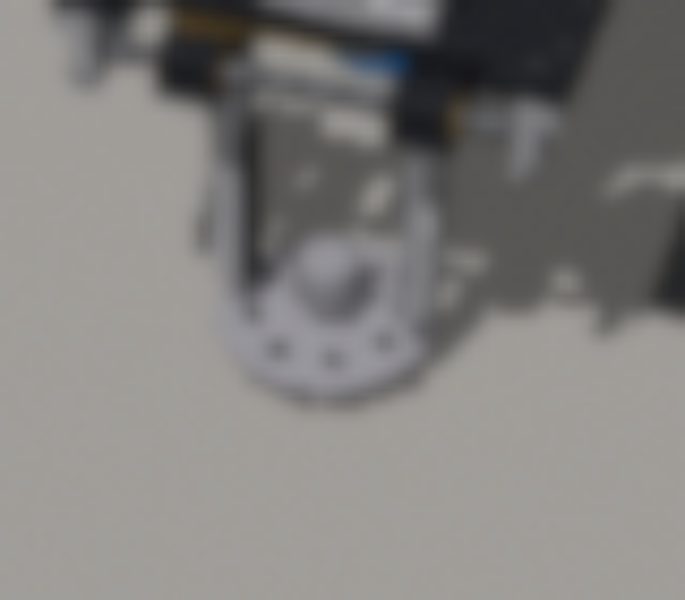

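The fingers straddle the knob, which is at (330,285) in the crop. I close.

step_arm:
  targets:
    - [[0, 0, 0.15, 0, -0.2], [0, 0, 0.15, 0, 0.3], [0, 0, 0.15, 0, 1], [0, 0, 0.15, 0, 1], [0, 0, 0.15, 0, 1], [0, 0, 0.15, 0, 1], [0, 0, 0.15, 0, 1], [0, 0, 0.15, 0, 1], [0, 0, 0.15, 0, 1]]
  grip_force: 20

```text
t: 26.1
eef_pos: [628.3, -200.8, 33.0]
tcp_rot: [0.0, 0.707, 0.707, 0.0]
force: [0.0, -0.2, 0.5]
gripper_width: 0.245
```

```bash
python3 - <<'E'
from h import *
mv(450.8,-322.9,200,1.5708)
E
```

```text
t 26.1 pos [ 628.3 -200.8   33. ] yaw 1.57 tilt 0.0002 j7 -0.1 w 0.245 F [ 0.  -0.2  0.5]
  shift cm [-12.22 -17.74 -16.7 ] spin -0.001
```

step_arm:
  targets:
    - [[0, 0, -1, 0, 1], [0, 0, -3, 0, 1], [0, 0, -6, 0, 1], [0, 0, -9, 0, 1], [0, 0, -12, 0, 1], [0, 0, -15, 0, 1], [0, 0, -17, 0, 1], [0, -2, -17, 0, 1], [0, -5, -17, 0, 1], [0, -8, -17, 0, 1], [-1, -11, -17, 0, 1], [-3, -14, -17, 0, 1], [-6, -16, -17, 0, 1], [-9, -17.5, -17, 0, 1], [-11.3, -17.7, -17, 0, 1], [-12.2, -17.7, -17, 0, 1], [-12.2, -17.7, -17, 0, 1], [-12.2, -17.7, -17, 0, 1], [-12.2, -17.7, -17, 0, 1], [-12.2, -17.7, -17, 0, 1]]

```text
t: 27.77
eef_pos: [451.7, -321.2, 203.1]
tcp_rot: [-0.0, 0.707, 0.707, 0.0]
force: [-0.6, 0.7, -0.8]
gripper_width: 0.248
```

```bash
python3 - <<'E'
from see import *
mv(450.8,-322.9,141,1.5708)
p,d,K,V,C=held('12',0,0,0)
cv2.imwrite('pics/m12.png',cv2.resize(p[40:160,270:410],(700,600)))
s=C[40:150,300:370].reshape(-1,3); s=s[(abs(s[:,1]+323)<50)&(abs(s[:,0]-450)<70)]
for z in (20,35,50,70,90,105,115,160,166,172,178,184,190):
    w=s[(s[:,2]>=z)&(s[:,2]<z+(15 if z<105 else 6 if z>150 else 10))]
    if len(w)>5: print(z,len(w),np.round(w[:,:2].min(0)),np.round(w[:,:2].max(0)),cv2.minEnclosingCircle(w[:,:2].astype(np.float32)))
E
```

```text
t 27.77 pos [ 451.7 -321.2  203.1] yaw 1.572 tilt 0.0002 j7 0.34 w 0.248 F [-0.6  0.7 -0.8]
  shift cm [-0.17 -0.09  6.21] spin 0.001
20 97 [ 401. -355.] [ 498. -274.] ((450.24102783203125, -319.1054382324219), 50.10365295410156)
35 84 [ 416. -322.] [ 484. -286.] ((449.85748291015625, -317.59588623046875), 34.392662048339844)
50 85 [ 416. -325.] [ 481. -286.] ((447.627197265625, -313.6826171875), 33.83108901977539)
70 129 [ 416. -358.] [ 484. -285.] ((448.29425048828125, -321.92364501953125), 38.22731399536133)
90 166 [ 416. -362.] [ 484. -284.] ((449.1328430175781, -323.20037841796875), 39.3551139831543)
105 120 [ 416. -360.] [ 485. -286.] ((451.8365478515625, -322.6393737792969), 36.96903991699219)
115 101 [ 417. -360.] [ 484. -284.] ((450.24951171875, -321.94427490234375), 37.6876335144043)
178 11 [ 412. -321.] [ 489. -284.] ((450.31109619140625, -315.0765075683594), 38.746376037597656)
184 248 [ 412. -350.] [ 490. -280.] ((450.6319580078125, -319.86761474609375), 40.36971664428711)
190 11 [ 413. -333.] [ 472. -290.] ((442.29315185546875, -312.2447814941406), 29.962247848510742)
```

View pics/m12.png

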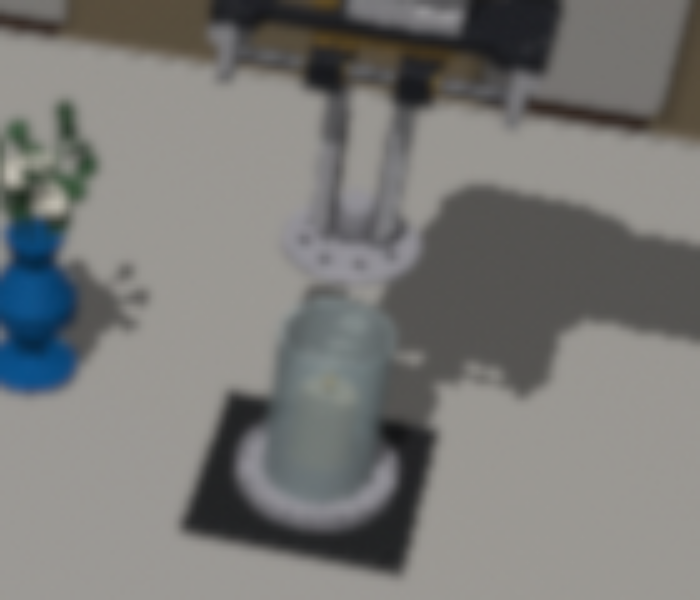

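The cap is level and over the glass, cap at (350,245) and glass rim at (340,310) in the crop. I descend to just above the rim and recheck.

step_arm:
  targets:
    - [[0, 0, 1, 0, 1], [0, 0, 2, 0, 1], [0, 0, 3, 0, 1], [0, 0, 4, 0, 1], [0, 0, 4.4, 0, 1], [0, 0, 4.4, 0, 1], [0, 0, 4.4, 0, 1]]

```text
t: 28.45
eef_pos: [451.1, -322.5, 158.7]
tcp_rot: [-0.0, 0.707, 0.707, 0.0]
force: [0.0, 1.2, -1.2]
gripper_width: 0.247
```

```bash
python3 - <<'E'
from see import *
mv(450.8,-322.5,140,1.5708)
p,d,K,V,C=held('13',0,0,0)
cv2.imwrite('pics/m13.png',cv2.resize(p[60:160,280:400],(720,600)))
s=C[40:150,300:370].reshape(-1,3); s=s[(abs(s[:,1]+323)<50)&(abs(s[:,0]-450)<70)]
for z in (50,70,90,105,134,138,142):
    w=s[(s[:,2]>=z)&(s[:,2]<z+(15 if z<105 else 6 if z>130 else 10))]
    if len(w)>5: print(z,len(w),np.round(w[:,:2].min(0)),np.round(w[:,:2].max(0)))
E
```

```text
t 28.45 pos [ 451.1 -322.5  158.7] yaw 1.57 tilt 0.0006 j7 0.31 w 0.247 F [ 0.   1.2 -1.2]
  shift cm [ 0.   -0.03  1.87] spin -0.001
50 86 [ 416. -327.] [ 481. -286.]
70 129 [ 416. -358.] [ 485. -284.]
90 116 [ 416. -352.] [ 484. -284.]
105 68 [ 416. -335.] [ 485. -284.]
134 16 [ 416. -328.] [ 477. -285.]
138 213 [ 411. -350.] [ 489. -283.]
142 145 [ 412. -347.] [ 489. -284.]
```

View pics/m13.png

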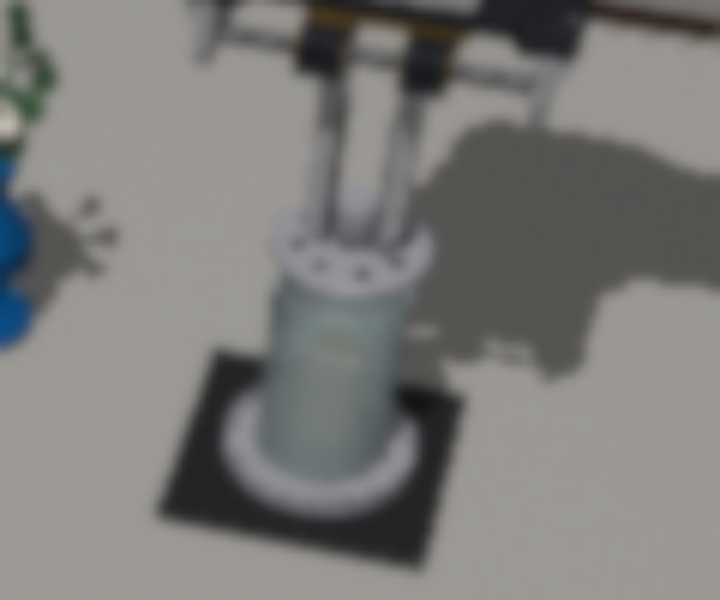

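The cap is aligned to within about 2–3 mm, with 6 mm of clearance. I nudge y by 1 mm and lower gently while watching the force.

step_arm:
  targets:
    - [[0.1, 0, 0.3, 0, 1], [0.1, 0, 0.6, 0, 1], [0.1, 0, 0.9, 0, 1], [0.1, 0, 1.2, 0, 1], [0.1, 0, 1.4, 0, 1], [0.1, 0, 1.4, 0, 1]]

```text
t: 29.05
eef_pos: [450.9, -321.5, 144.4]
tcp_rot: [-0.0, 0.707, 0.707, -0.0]
force: [0.5, 0.5, -1.5]
gripper_width: 0.249
```

step_arm:
  targets:
    - [[0, 0, 0.1, 0, 1], [0, 0, 0.2, 0, 1], [0, 0, 0.3, 0, 1], [0, 0, 0.4, 0, 1], [0, 0, 0.4, 0, 1]]

```text
t: 29.47
eef_pos: [451.0, -321.6, 140.8]
tcp_rot: [-0.0, 0.707, 0.707, -0.0]
force: [-0.0, 0.8, -0.7]
gripper_width: 0.252
```

step_arm:
  targets:
    - [[0, 0, 0.05, 0, 1], [0, 0, 0.1, 0, 1], [0, 0, 0.1, 0, 1]]

```text
t: 29.72
eef_pos: [451.1, -321.7, 140.0]
tcp_rot: [0.0, 0.707, 0.707, 0.0]
force: [-1.2, -0.5, -1.3]
gripper_width: 0.248
```

```bash
python3 - <<'E'
from see import *
mv(450.8,-322.5,140,1.5708)
p,d,K,V,C=held('14',0,0,0)
cv2.imwrite('pics/m14.png',cv2.resize(p[60:160,280:400],(720,600)))
E
```

```text
t 29.72 pos [ 451.1 -321.7  140. ] yaw 1.57 tilt 0.0001 j7 0.29 w 0.248 F [-1.2 -0.5 -1.3]
  shift cm [-0.08 -0.03 -0.  ] spin -0.001
```

View pics/m14.png

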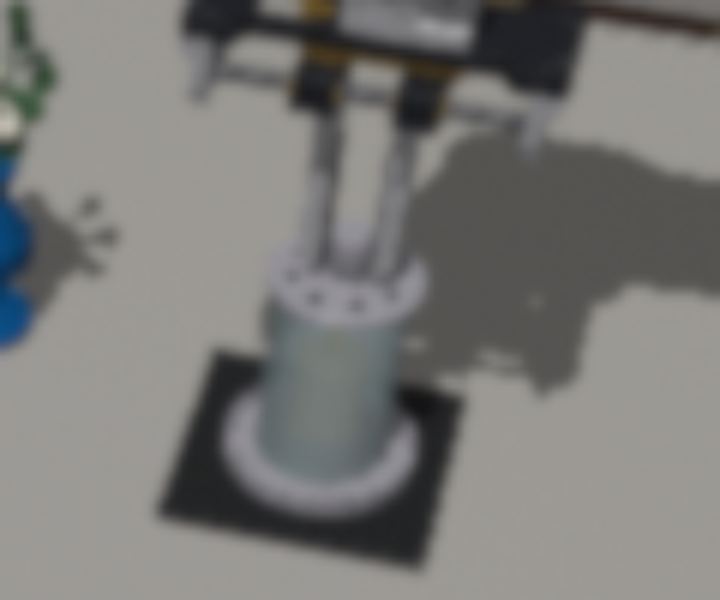

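Almost down, with no contact yet. I go a bit further.

step_arm:
  targets:
    - [[0, 0, 0.05, 0, 1], [0, 0, 0.1, 0, 1], [0, 0, 0.1, 0, 1], [0, 0, 0.1, 0, 1]]

```text
t: 30.15
eef_pos: [451.4, -321.8, 139.8]
tcp_rot: [0.0, 0.707, 0.707, -0.0]
force: [-4.9, 2.2, 13.8]
gripper_width: 0.25
```

Contact (+14 N). I release and retreat upward.

step_arm:
  targets:
    - [[0, 0, -0.05, 0, 1], [0, 0, -0.05, 0, 0.3], [0, 0, -0.05, 0, 0], [0, 0, -0.05, 0, -0.2], [0, 0, -0.05, 0, -0.2], [0, 0, -0.05, 0, -0.2], [0, 0, -1, 0, -0.2], [0, 0, -3, 0, -0.2], [0, 0, -6, 0, -0.2], [0, 0, -9, 0, -0.2], [0, 0, -12, 0, -0.2], [0, 0, -12, 0, -0.2]]

```text
t: 31.15
eef_pos: [453.1, -322.3, 265.0]
tcp_rot: [0.004, 0.707, 0.707, 0.0]
force: [0.5, 0.4, 0.6]
gripper_width: 0.603
```

step_arm:
  targets:
    - [[0, 0, 0, 0, -0.2], [3, 0, 0, 0, -0.2], [7, 0, 0, 0, -0.2], [11, 0, 0, 0, -0.2], [15, 0, 0, 0, -0.2], [19, 0, 0, 0, -0.2], [23, 0, 0, 0, -0.2], [27, 0, 0, 0, -0.2], [30, 0, 0, 0, -0.2], [30, 0, 0, 0, -0.2], [30, 0, 0, 0, -0.2], [30, 0, 0, 0, -0.2]]

```text
t: 32.15
eef_pos: [451.1, -22.2, 258.5]
tcp_rot: [-0.0, 0.708, 0.707, -0.0]
force: [0.9, -0.1, 0.2]
gripper_width: 0.604
```

```bash
python3 - <<'E'
from see import *
mv(450.8,-322.5,140,1.5708)
p,d,K,V,C=held('15',0,0,0); q=load('top15')[0]
cv2.imwrite('pics/m15.png',np.hstack([cv2.resize(p[70:170,280:380],(400,400)),cv2.resize(q[190:290,320:420],(400,400),interpolation=cv2.INTER_CUBIC)]))
for t in('side15','top15'):
    _,d,K,V=load(t); C=cloud(d,K,V).reshape(-1,3)
    s=C[(abs(C[:,1]+323)<60)&(abs(C[:,0]-450)<60)]
    for lo,hi in((15,24),(30,60),(60,90),(90,110),(116,130),(135,160)):
        w=s[(s[:,2]>=lo)&(s[:,2]<hi)]
        if len(w)>5: print(t,lo,len(w),np.round(w.mean(0),1),np.round(w[:,:2].min(0)),np.round(w[:,:2].max(0)))
    w=s[(s[:,2]>115)&(s[:,2]<133)]; r=np.hypot(w[:,0]-450.8,w[:,1]+322.5); w=w[(r>16)]
    A=np.c_[w[:,:2]-[450.8,-322.5],np.ones(len(w))]; print('disc plane',np.linalg.lstsq(A,w[:,2],rcond=None)[0])
E
```

```text
t 32.15 pos [451.1 -22.2 258.5] yaw 1.57 tilt 0.001 j7 -0.11 w 0.604 F [ 0.9 -0.1  0.2]
  shift cm [-3.004e+01  2.000e-02  1.184e+01] spin -0.001
side15 15 176 [ 447.8 -302.2   18.2] [ 401. -357.] [ 500. -270.]
side15 30 129 [ 449.1 -298.2   45.7] [ 416. -320.] [ 484. -286.]
side15 60 125 [ 448.  -298.8   75.6] [ 415. -321.] [ 485. -286.]
side15 90 92 [ 449.7 -298.6  100.3] [ 416. -327.] [ 484. -287.]
side15 116 123 [ 456.8 -311.5  123.3] [ 411. -356.] [ 488. -281.]
side15 135 8 [ 458.7 -317.4  145.4] [ 457. -323.] [ 461. -314.]
disc plane [ 1.34771874e-02 -1.87152603e-02  1.23396912e+02]
top15 15 196 [ 454.9 -300.7   18.4] [ 392. -381.] [ 509. -265.]
top15 30 48 [ 455.  -294.8   45.4] [ 420. -312.] [ 483. -288.]
top15 60 45 [ 453.6 -294.4   73.3] [ 419. -312.] [ 483. -288.]
top15 90 7 [ 457.9 -290.8   93.5] [ 441. -296.] [ 472. -289.]
top15 116 564 [ 450.4 -321.9  123.8] [ 411. -362.] [ 490. -283.]
top15 135 63 [ 450.2 -321.1  149. ] [ 440. -333.] [ 460. -311.]
disc plane [5.57278822e-04 4.06141489e-03 1.23849146e+02]
```

View pics/m15.png

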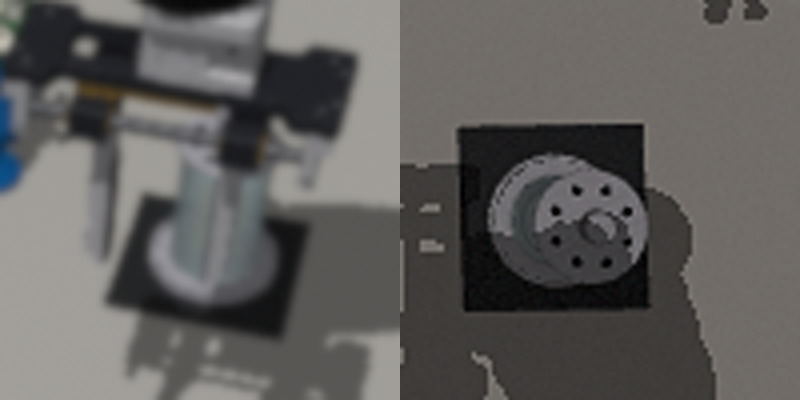

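The cap is level (slope below 0.005 in the top view) with its disc top at about 123.8 mm, where 123 is expected. It is centred at about (450.4,−322). The chimney, cap and base all agree to within about 2 mm. I hand in.

```bash
python3 - <<'E'
from plant import *
print(sign_off())
E
```

```text
the job is handed in; nothing more can be done
None
```

The lantern is built on the slate mat and handed in at about 32 s of the 125 s allowed. I set the parts down in the required order, and each was released before I fetched the next. `sign_off()` gives no verdict, so I don't know how it was judged.

**Candle choice:** I took the larger of the two candles, 38 mm across and 60 mm tall. I left the smaller one alone.

**Final checks (cameras):**

| Check | Result |
|---|---|
| Base and mat centres | within about 2 mm |
| Candle centre against the base | within about 1–2 mm, checked before the glass covered it |
| Glass | upright on the plate |
| Cap disc top | 123.8 mm, where 123 is expected |
| Cap tilt | below 0.005 rad in the top view |
| Cap centre | about 1 mm from the lantern's axis |

**Disagreements:**
- The side view gave a cap slope of about 0.02 rad, but the gripper partly blocked that view. It is still within the limit.
- The top and side cameras differed by about 2 mm in y throughout.
- Just before I lowered the cap, the side view put it about 3.5 mm off the glass. The arm's own readings had it within about 0.5 mm, so I shifted it 1 mm as a compromise. The plug went in without touching the glass.

The bread plate, vase, cup and saucer were never approached closely, but I did not measure them again at the end.

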